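# Lower the hold-down foot onto the flat bar

## Robot

A 6-joint arm with a two-finger parallel gripper is mounted at the origin on a cart in front of the work surface, level with it; the furniture and walls round the work are solid. World frame = base frame: x ahead of the robot, y to its left, z up, the work surface at z = 0. Lengths are in m, angles in rad, forces in N, time in s.
With the tool pointing down it reaches from about 0.375 to 0.9 m from the base axis. Payload 3.1 kg.
Tool frame: the origin (TCP) lies at the very end of the fingers, on their centre line; the grasp point (between the pads) lies 19 mm behind it; z points along the fingers, y is the line along which they close (so a half turn about z gives the same grasp; the last joint's range is limited). The gripper opens to 85 mm and grips with 20 to 120 N. Pads are 22 mm wide; open, the fingers measure 114 mm over their backs; the gripper's body (76 mm by 85 mm) begins 54 mm behind the grasp point. The pads swing forward as they close: fully open they stand 13 mm farther back than shut.
Start: joints at [1.016, 0.527, 1.433, -0, 1.181, -0.178], TCP at [0.23, 0.581, 0.231] pointing down, gripper open.
Joint ranges: [-3.08, 3.08], [-0.75, 2.2], [0.22, 2.44], [-1.43, 4.57], [0, 2.65], [-2.85, 2.85]. Speed limits (rad/s): [2.79, 2.79, 3.14, 3.14, 3.14, 3.14].

## Interface

Orientations are given as a unit quaternion [x, y, z, w].
In Python, from station import manip gives the robot as it stands.
- The arm moves only by the shell command python3 -m handwheel 'ROWS' [FORCE]. ROWS is JSON, a list of rows, each a list of 7 numbers: the shift along the world's x, y, z in mm, then the turn, a rotation vector about the world's x, y, z in degrees, then the opening, from 0 (shut) to 1 (fully open). A call has exactly 10 rows; each row shifts and turns the commanded pose from where the row before left it; what a row does not reach is not made up. A row lasts 1/8 s, in which the tool goes at most 62.5 mm and 10.7 degrees, less where a joint would pass 70% of its speed; a pose out of reach is approached as far as the arm can. A call is refused whole if a number of a shift passes 62.5 or a number of a turn 10.7, either way. A call with a gripper value outside its range is refused whole. The fingers move at their own pace and stop on an object; FORCE is the grip in N (left out, the last holds). Time passes only in rows, so rows that do not move let the fingers close, or fill a call up. It gives the time, the measured TCP pose, the force, the opening and the grip force at its end, in the units of the state.
- manip.sense(): the state, without advancing time (a new reading comes with each control period).
- manip.snapshot(name): name is "scene" or "top" or "wrist"; returns the picture (400x640x3 uint8, red, green, blue); there is no depth.
- manip.get_calibration(name): a dict with "K" (3x3 intrinsics, pixels), "rvec" (rotation vector, rad) and "tvec" (3), from world to camera coordinates, as OpenCV has them. Camera axes: x right, y down, z forward; pixel columns grow to the right and rows downward; lengths in m; the calibration is good to about 2 mm. A picture is of the moment at which its call begins: read the wrist's pose just before it. get_calibration takes no time and is no camera call; for the wrist camera it gives the pose at the moment of the call.
- manip.sign_off(): hands the job in; it is judged then, once.
The state is a dict: "t": time; "q": joint angles; "qd": joint speeds; "tau": joint torques, N m; "tcp_pos": TCP position; "tool_rot": TCP orientation; "force": force on the tool from outside, world axes, zero at the start; "ft_torque": the same for the moment, N m; "finger_gap": opening from 0.0 (shut) to 1.0 (fully open); "gripper_force": force on a finger pad.
Only numpy, scipy, OpenCV 4.12 (cv2) and the standard library are available. Lean on these libraries where they do the work, as an engineer would, in place of code of your own. Each camera call takes 0.05 s, during which the arm holds its last target. There are 200 camera calls.

## Task

Two identical hold-down stations stand on the bench, both with their foot raised; a flat steel bar lies in the nest of one of them, under its head. Push the small lever on that station's head fully down so that its foot is lowered onto the bar. Leave the lever of the empty station up, and leave the bar lying where it is.

Things in the scene. Friction and masses are not known exactly. Their poses are not given: they have to be found in the camera images.
- lever_pad (a point): Centre of the upper face of the black thumb pad (34 x 18 x 10 mm) at the robot's end of the small lever on the head of the station with the flat bar. Pad centre 68 mm from the pivot, which is level and 185 mm above the bench; pad face about 219 mm above the bench when up, 160 mm when down. y axis: along the pivot, to the left, level. x axis: from pad to head, whose front is 12 mm past the pivot.
- lever (a joint): Angle in rad of that lever: 0 fully up (pad 0.45 rad above level), grows as the pad is pushed down, 0.9 at the stop (0.45 rad below level). It brings the plunger with its sprung rubber foot down onto the bar. It stays where it is left; pushing the pad takes 2 to 3 N. The station (base 130 x 80 mm, head 44 mm wide, top 198 mm above the bench) is fixed to the bench, turned up to 0.33 rad.
- spare_lever (a joint): The same angle for the lever of the other, identical station, whose nest is empty (about 0.11 to 0.21 m to one side, it may be left or right): it stays up.
- bar_center (a point): Centre, half-way up, of the plain flat steel bar, 110 x 30 x 10 mm, lying loosely across a station's nest (on the 12 mm thick base plate, between two low steel strips, long side along its y axis), under the head.

How it is judged:
At the end, for the whole second after the job is handed in: The lever of the station with the flat bar is fully down (at least 0.78 of its 0.90 rad) and at rest, the empty station's lever is still up (below 0.3 rad), and the bar is within 15 mm of where it lay (value of joint lever above 0.78 rad and velocity of joint lever between -0.05 and 0.05 rad/s and value of joint spare_lever below 0.3 rad and distance of bar_center from where it was at the start of the episode below 0.015 m); the robot touches nothing.
It fails at once if the empty station's lever was lowered (past 0.3 rad) (value of joint spare_lever above 0.3 rad).
It fails at once if the bar was pushed more than 15 mm from its place (distance of bar_center from where it was at the start of the episode above 0.015 m).
It also fails if it takes over 24 s, if anything falls off the work surface, if the arm or the gripper's body presses on something with over 40 N, if the wrist force passes 120 N, or if a joint passes its speed limit or range.

## Working session

There is one attempt and no reset: what is moved stays moved. The work goes in short steps, Python scripts to look and compute and a shell command to move; the robot and the scene stay as the last step left them, time stands still between calls to the robot, and variables do not carry over. Pictures are saved under pics/ and viewed, at most 10 in all, crops included, and the job is handed in when it is done.

```bash
mkdir -p pics
cat > h.py <<'E'
import numpy as np, cv2
from station import manip
def cal(n):
    c=manip.get_calibration(n); R=cv2.Rodrigues(np.array(c["rvec"],float))[0]
    return np.array(c["K"],float),R,np.array(c["tvec"],float).ravel()
def ray(c,uv):
    K,R,t=c; d=R.T@np.linalg.inv(K)@np.array([uv[0],uv[1],1.]); return -R.T@t,d/np.linalg.norm(d)
def plane(c,uv,z):
    o,d=ray(c,uv); return o+d*(z-o[2])/d[2]
def tri(rays):
    A=np.zeros((3,3));b=np.zeros(3)
    for o,d in rays:
        P=np.eye(3)-np.outer(d,d);A+=P;b+=P@o
    p=np.linalg.solve(A,b); return p,[np.linalg.norm((np.eye(3)-np.outer(d,d))@(p-o)) for o,d in rays]
def proj(c,p):
    K,R,t=c; x=K@(R@np.array(p)+t); return x[:2]/x[2]
E
python3 - <<'E'
from h import *
for n in("scene","top"):
    im=manip.snapshot(n); cv2.imwrite(f"pics/{n}0.png",im[:,:,::-1])
    print(n,ray(cal(n),(320,200)))
E
```

```text
scene (array([ 0.26149901, -0.52630527,  0.75124053]), array([ 0.33378933,  0.64057576, -0.69155432]))
top (array([0.36210366, 0.05195627, 0.99449653]), array([ 0.2277343 , -0.0158487 , -0.97359432]))
```

View pics/scene0.png

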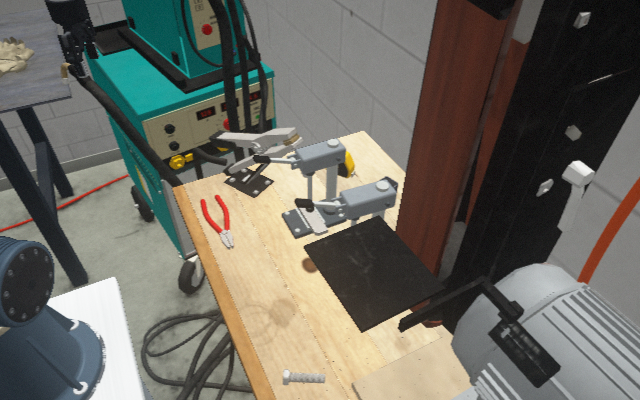

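View pics/top0.png

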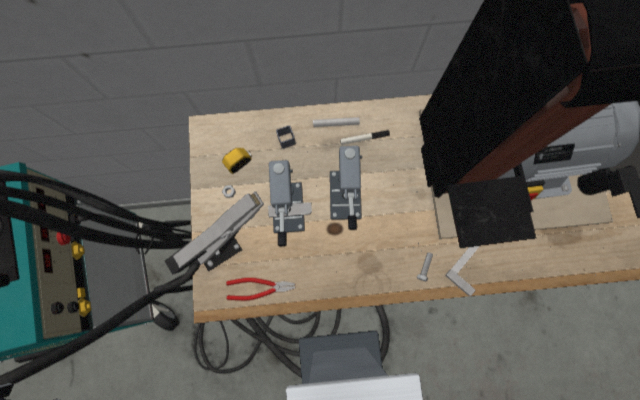

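Run:
```python
import cv2,numpy as np
a=cv2.imread("pics/scene0.png")[120:250,210:410];b=cv2.imread("pics/top0.png")[130:260,220:420]
cv2.imwrite("pics/crop.png",np.vstack([cv2.resize(x,None,fx=2.3*1.0,fy=2.3,interpolation=2) for x in(a,b)]))
cv2.imwrite("pics/crop.png",np.hstack([cv2.resize(x[:, :],(400,260),interpolation=2) for x in(a,b)]))
x=np.vstack([cv2.resize(x,(460,299),interpolation=2) for x in(a,b)]);cv2.imwrite("pics/crop.png",x)
```

```text
(no output)
```

View pics/crop.png

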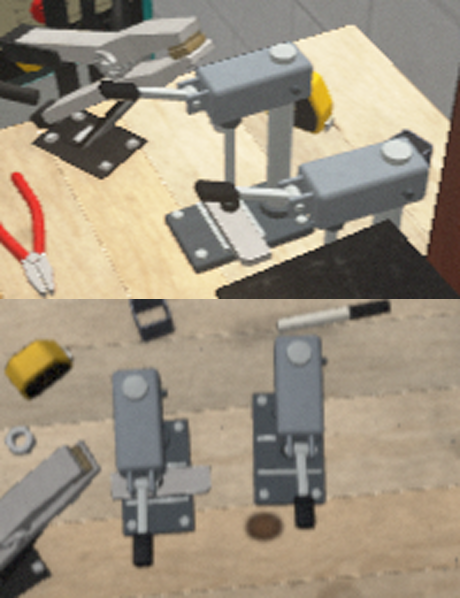

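The bar is in the left (+y) station: in the top view it runs across (268–312, 210) under the head at (280,185). Its pad is at about (282,239) in top and (261,159) in scene.

Run:
```python
from h import *
out=[]
for n,box in(("top",(270,228,294,248)),("scene",(250,153,272,165))):
    im=cv2.imread(f"pics/{n}0.png").max(2); x0,y0,x1,y1=box
    m=(im[y0:y1,x0:x1]<60).astype(np.uint8)
    k,l,s,c=cv2.connectedComponentsWithStats(m); i=1+s[1:,4].argmax()
    uv=c[i]+[x0,y0]; print(n,s[i],uv); out.append(uv)
T,S=cal("top"),cal("scene")
print("tri",tri([ray(T,out[0]),ray(S,out[1])]))
print("top@.219",plane(T,out[0],.217),"scene@",plane(S,out[1],.214))
# right pad
print("spare pad",plane(T,(352,223),.217))
a=plane(T,(278.3,168.3),.203)  # knob
b=plane(T,(282.,204.4),.185); print("knob",a,"head front",b)
# bar ends at z~.022
p,q=plane(T,(268.5,210.5),.022),plane(T,(311,209),.022); print("bar",p,q,np.linalg.norm(p-q))
s=manip.sense();print(s["tcp_pos"],s["tool_rot"],s["force"],s["finger_gap"],s["t"])
```

```text
top [  8   3   8  15 112] [281.55357143 238.25      ]
scene [  3   2  17   9 112] [261.125  158.8125]
tri (array([0.47361679, 0.12383503, 0.21146473]), [np.float64(0.00030888712386769224), np.float64(0.00030888712386769956)])
top@.219 [0.47313085 0.12326359 0.217     ] scene@ [0.47230834 0.12080434 0.214     ]
spare pad [ 0.49040279 -0.02038607  0.217     ]
knob [0.62433028 0.12044279 0.203     ] head front [0.54964004 0.11993778 0.185     ]
bar [0.57485325 0.16895761 0.022     ] [0.56838982 0.06111325 0.022     ] 0.10803786710377264
[0.22958574 0.58059049 0.2304216 ] [ 1.87293274e-01  9.82303522e-01 -9.42485686e-04 -3.61808153e-04] [0.43022478 0.36890821 0.05939472] 1.0008747729534941 0.1
```

```bash
python3 -m handwheel '[[0,0,45,0,0,0,0],[0,0,45,0,0,0,0],[22,-42,0,0,0,0,0],[22,-42,0,0,0,0,0],[22,-42,0,0,0,0,0],[22,-42,0,0,0,0,0],[22,-42,0,0,0,0,0],[22,-42,0,0,0,0,0],[22,-42,0,0,0,0,0],[22,-42,0,0,0,0,0]]' 40
```

```text
t: 1.35
tcp_pos: [0.4062, 0.2437, 0.3211]
tool_rot: [0.187, 0.982, -0.0, -0.0]
force: [1.0, 0.8, 0.0]
finger_gap: -0.002
gripper_force: 0.0
```

```bash
python3 -m handwheel '[[16,-30,0,0,0,0,0],[16,-30,0,0,0,0,0],[16,-30,0,0,0,0,0],[15,-30,0,0,0,0,0],[0,0,-20,0,0,0,0],[0,0,-20,0,0,0,0],[0,0,-20,0,0,0,0],[0,0,-15,0,0,0,0],[0,0,0,0,0,0,0],[0,0,0,0,0,0,0]]'
python3 - <<'E'
from h import *
s=manip.sense();p=s["tcp_pos"];print(p,s["force"])
T=[]
for n,(x,y) in(("scene",(261,150)),("top",(282,235))):
    im=manip.snapshot(n)[:,:,::-1]; u=proj(cal(n),p);print(n,u)
    x0,y0=int(x-60),int(y-70); T.append(cv2.resize(im[y0:y0+120,x0:x0+130],None,fx=3,fy=3,interpolation=2))
cv2.imwrite("pics/app.png",np.hstack(T))
E
```

```text
t: 2.6
tcp_pos: [0.4692, 0.1252, 0.2467]
tool_rot: [0.187, 0.982, 0.0, 0.0]
force: [-0.5, -1.1, -0.1]
finger_gap: -0.002
gripper_force: 0.0
[0.46921325 0.12515738 0.24667799] [-0.46525615 -1.07984835 -0.12248207]
scene [257.27066673 144.02281191]
top [279.14894929 238.31272735]
```

View pics/app.png

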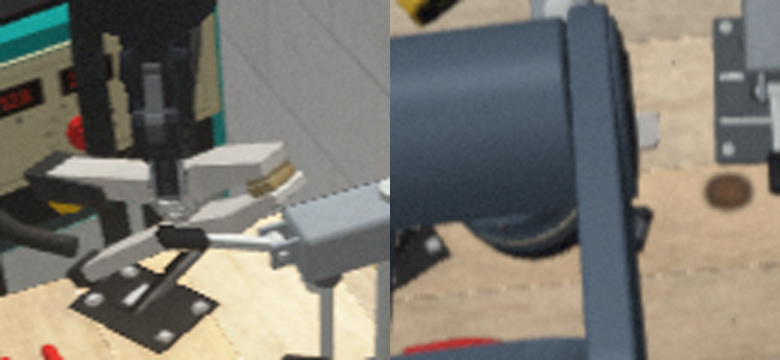

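The shut fingertips hang just above the pad, at crop (172,210) against the pad at (182,237). I'll press down.

```bash
python3 -m handwheel '[[3,-1,-8,0,0,0,0],[0,0,-8,0,0,0,0],[0,0,-7,0,0,0,0],[0,0,-7,0,0,0,0],[0,0,-7,0,0,0,0],[0,0,-7,0,0,0,0],[0,0,-7,0,0,0,0],[0,0,-7,0,0,0,0],[0,0,-6,0,0,0,0],[0,0,0,0,0,0,0]]'
```

```text
t: 3.95
tcp_pos: [0.472, 0.1241, 0.1818]
tool_rot: [0.187, 0.982, -0.0, -0.0]
force: [-0.6, -0.2, 0.9]
finger_gap: -0.002
gripper_force: 0.0
```

```bash
python3 -m handwheel '[[0,0,-3,0,0,0,0],[0,0,-3,0,0,0,0],[0,0,-3,0,0,0,0],[0,0,-3,0,0,0,0],[0,0,-2,0,0,0,0],[0,0,-1,0,0,0,0],[0,0,0,0,0,0,0],[0,0,0,0,0,0,0],[0,0,0,0,0,0,0],[0,0,0,0,0,0,0]]'
python3 - <<'E'
from h import *
s=manip.sense();print(s["tcp_pos"],s["force"])
im=manip.snapshot("scene")[:,:,::-1]
cv2.imwrite("pics/push.png",cv2.resize(im[90:250,210:370],None,fx=3.5,fy=3.5,interpolation=2))
E
```

```text
t: 5.2
tcp_pos: [0.4716, 0.1241, 0.1672]
tool_rot: [0.187, 0.982, -0.0, -0.0]
force: [0.4, 0.6, 1.2]
finger_gap: -0.0
gripper_force: 0.3
[0.47161454 0.12414484 0.16720562] [0.38283841 0.60475491 1.22475791]
```

View pics/push.png

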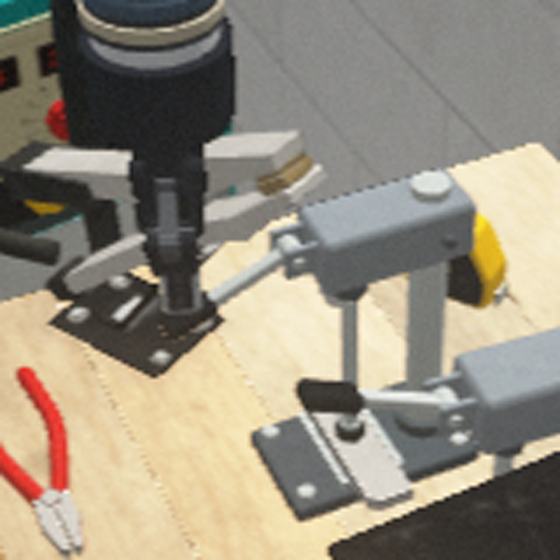

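The lever is following the fingers (pad near (190,320)) and the foot is close to the bar. I'll press on to the stop while watching the force.

```bash
python3 -m handwheel '[[0,0,-1,0,0,0,0],[0,0,-1,0,0,0,0],[0,0,-1,0,0,0,0],[0,0,-1,0,0,0,0],[0,0,0,0,0,0,0],[0,0,0,0,0,0,0],[0,0,0,0,0,0,0],[0,0,0,0,0,0,0],[0,0,0,0,0,0,0],[0,0,0,0,0,0,0]]'
```

```text
t: 6.5
tcp_pos: [0.4719, 0.1242, 0.1633]
tool_rot: [0.187, 0.982, -0.0, -0.0]
force: [0.8, 0.2, 2.3]
finger_gap: 0.001
gripper_force: 1.0
```

```bash
python3 -m handwheel '[[0,0,-1,0,0,0,0],[0,0,-1,0,0,0,0],[0,0,-1,0,0,0,0],[0,0,0,0,0,0,0],[0,0,0,0,0,0,0],[0,0,0,0,0,0,0],[0,0,0,0,0,0,0],[0,0,0,0,0,0,0],[0,0,0,0,0,0,0],[0,0,0,0,0,0,0]]'
```

```text
t: 7.75
tcp_pos: [0.4724, 0.1242, 0.1622]
tool_rot: [0.187, 0.982, 0.0, 0.001]
force: [-1.9, 0.0, 15.5]
finger_gap: -0.002
gripper_force: 8.1
```

The force jumped to 15.5 N and the tip stopped following the command, so the lever is at its stop. Now I'll retreat straight up and check.

```bash
python3 -m handwheel '[[0,0,5,0,0,0,0],[0,0,15,0,0,0,0],[0,0,25,0,0,0,0],[0,0,30,0,0,0,0],[0,0,30,0,0,0,0],[0,0,30,0,0,0,0],[-20,30,0,0,0,0,0],[-20,30,0,0,0,0,0],[-20,30,0,0,0,0,0],[0,0,0,0,0,0,0]]'
python3 - <<'E'
from h import *
s=manip.sense();print(s["tcp_pos"],s["force"])
im=manip.snapshot("scene")[:,:,::-1];im2=manip.snapshot("top")[:,:,::-1]
cv2.imwrite("pics/end.png",np.hstack([cv2.resize(i,None,fx=2.4,fy=2.4,interpolation=2) for i in(im[90:250,210:370],im2[130:290,220:380])]))
E
```

```text
t: 9.0
tcp_pos: [0.4096, 0.2152, 0.2946]
tool_rot: [0.186, 0.983, -0.001, -0.001]
force: [1.5, 0.4, 0.1]
finger_gap: -0.0
gripper_force: 0.0
[0.40964925 0.21522903 0.29462145] [1.49722719 0.43265251 0.1068099 ]
```

View pics/end.png

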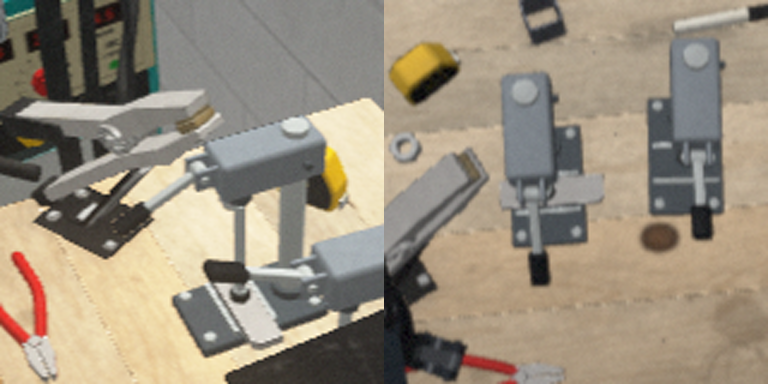

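The lever is down, with the foot on the bar at scene crop (240,295). The bar is unmoved and the spare lever is still up. One height check on the pad, then I'll hand in.

Run:
```python
from h import *
p,r=tri([ray(cal("top"),(285,241.7)),ray(cal("scene"),(262.1,178.8))]); print(p,r)
if p[2]<.17: print(manip.sign_off())
```

```text
[0.47154235 0.12156358 0.16407893] [np.float64(0.0010829540422840431), np.float64(0.0010829540422840974)]
the job is handed in; nothing more can be done
None
```

I pushed the lever of the station with the bar (the left one) down to its stop, and its foot is on the bar. The bar looks unmoved, the empty station's lever is still up, the arm is clear of everything, and I handed the job in at about 9 s; no verdict came back.

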